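# Lid the nutmeg jar and show it to the camera

### The arm

A 7-joint arm with a two-finger parallel gripper is mounted at the origin on the work surface. World frame = base frame: x ahead of the robot, y to its left, z up, the work surface at z = 0. Lengths are in m, angles in rad, forces in N, time in s.
With the tool pointing down it reaches from about 0.425 to 0.95 m from the base axis. Payload 4.7 kg.
Tool frame: the origin (TCP) lies between the finger pads; the fingertips stand 25 mm ahead of it and the grasp point (between the pads) lies 6 mm ahead of it; z points along the fingers, y is the line along which they close (so a half turn about z gives the same grasp; the last joint's range is limited). The gripper opens to 85 mm and grips with 20 to 120 N. Pads are 22 mm wide; open, the fingers measure 114 mm over their backs; the gripper's body (76 mm by 85 mm) begins 54 mm behind the grasp point. The pads swing forward as they close: fully open they stand 13 mm farther back than shut.
Start: joints at [-1.323, 0.469, -0.049, 1.532, 0.024, 1.141, -0.082], TCP at [0.184, 0.649, 0.256] pointing down, gripper open.
Joint ranges: [-2.59, 2.59], [-0.33, 1.99], [-1.39, 1.29], [0.1, 2.45], [-1.04, 4.18], [0.21, 1.99], [-2.66, 2.66]. Speed limits (rad/s): [2.57, 2.57, 3.14, 3.14, 3.14, 3.14, 3.14].

### API

Orientations are given as a 3x3 rotation matrix whose columns are the frame's x, y, z axes.
In Python, from rig import * gives the robot as it stands. Calls block until the motion is done:
- movep(position, orientation): joint-space move of the TCP to a pose.
- move_l(position, attitude=None, feed=0.15, until_force=None): straight line of the TCP; attitude=None keeps the orientation; feed is the mean speed in m/s. With until_force (N) it stops when the force on the tool has changed by that much, and returns True; else False.
- move_joints(angles): joint-space move.
- command_gripper(opening, newtons=None): finger opening in m; newtons is the grip in N (None keeps the last); returns when the fingers have stopped.
- sleep(seconds).
- inverse_kinematics(position, orientation): joint angles nearest the present ones, or None.
- sense(): the state.
- camera(name): name is "side" or "top"; returns (picture, depth): 480x640x3 uint8, red, green, blue; 480x640 float32, m along the optical axis (not along the pixel's ray), 0 where there is no reading.
- camera_params(name): a dict with "K" (3x3 intrinsics, pixels), "dist" ([k1, k2, p1, p2, k3] as OpenCV has them; the pictures are not rectified), "position" and "rotation" of the camera in the world. Camera axes: x right, y down, z forward; pixel columns grow to the right and rows downward; lengths in m; the calibration is good to about 2 mm. A picture is of the moment at which its call begins. camera_params takes no time and is no camera call.
A pose or a line that the arm cannot do raises Unreachable and nothing moves.
- finish_job(): hands the job in; it is judged then, once.
The state is a dict: "time_s": time; "joint_pos": joint angles; "qd": joint speeds; "joint_efforts": joint torques, N m; "position": TCP position; "tcp_rot": TCP orientation; "wrist_force": force on the tool from outside, world axes, zero at the start; "ft_torque": the same for the moment, N m; "finger_gap": finger opening in m; "gripper_force": force on a finger pad.
Only numpy, scipy, OpenCV 4.12 (cv2) and the standard library are available. Lean on these libraries where they do the work, as an engineer would, in place of code of your own. Each camera call takes 0.05 s, during which the arm holds its last target. There are 200 camera calls.

### The job

We are filming the recipe: put the wooden lid on the red-labelled jar of nutmegs where it stands, let go of the lid, then take the jar by its body, lift it and hold it up to the little tripod camera with its lid on. Hold it upright and still, the middle of its red label level with the lens, straight in front of it and about 15 cm away, and facing it squarely; finish while still holding the jar there. Keep the jar from tipping on the way, leave the blue jar and the seasonings in the tray where they are, and do not bump the camera.

Things in the scene. Friction and masses are not known exactly. Their poses are not given: they have to be found in the camera images.
- jar: White enamel jar, red rim and label, brown nutmegs inside, open at the start. 58 mm across, 100 mm tall, wall 4 mm (mouth 50 mm), about 0.28 kg. Origin: centre of the underside; z up, +x out through the label. A red ear (12 mm wide, reaching 39 mm from the axis, 87 to 93 mm up) is on the label's side (+x): grip across y. Loose on the worktop, in any of three places in a row.
- jar_mouth (a point): Centre of the jar's mouth, at rim height, 100 mm above its underside.
- jar_label (a point): Middle of the red label on the jar's wall: 30 mm from the axis towards the jar's +x, 45 mm above its underside (label 40 mm tall, about 35 mm wide).
- lid: Loose wooden lid, 45 g, lying right way up. Up from its origin (centre of the plug's underside): plug 43 mm across, chamfered foot, 0 to 10 mm; disc 58 mm across, 10 to 16 mm; knob 24 mm across, 16 to 42 mm. On the jar the disc rests on the rim: origin 90 mm above the jar's underside, knob top 132 mm. 3.5 mm play all round; lies by its own weight.
- blue_jar: The same kind of jar with blue rim, label and ear and its lid fixed on, 132 mm tall with knob, loose. Leave alone. Origin: centre of the underside.
- camera: Small black camera (105 mm wide, 64 mm high) on a three-legged table tripod, fixed to the worktop, top at 253 mm. Origin on the worktop; it looks along its own -x. The legs spread 75 mm about a point 20 mm behind the origin (+x).
- lens (a point): Middle of the camera's front glass, 210 mm above the worktop, 32 mm ahead (-x) of the camera's origin; same axes as the camera: it looks along -x.
- oil: Green glass oil bottle, 64 mm in diameter, 250 mm tall, in the tray (loose). Leave alone. Origin: centre of the underside.
- mill: Dark wooden pepper mill, 54 mm in diameter, 143 mm tall, in the tray (loose). Leave alone. Origin: centre of the underside.
- salt: Glass salt jar with steel cap, 48 mm in diameter, 90 mm tall, in the tray (loose). Leave alone. Origin: centre of the underside.
- tray: White enamel tray with red edge, 260 x 170 x 30 mm (x, y, z), fixed to the worktop, with the seasonings. Origin: centre of the underside.
Things that resemble listed ones, but are neither listed nor needed, are in the scene too. Leave any green look-alike of the jar alone.

How it is judged:
On the way:
1. the lid sits home on the jar, the jar still standing on the worktop, and the lid has been let go (z of lid in the frame of jar between 0.086 and 0.094 m and horizontal distance between lid and jar_mouth below 0.008 m and angle between the z axis of lid and the z axis of jar, either way round below 0.08 rad and height (world z) of jar below 0.006 m and angle between jar's own z axis and vertical below 0.05 rad and contact force between the fingers and lid below 0.2 N), for 0.2 s.
At the end, for the whole second after the job is handed in: Lid home on the jar (4 mm depth, 8 mm sideways, 0.08 rad); fingers hold the jar in the air, over 120 mm up, still; label's middle within 25 mm of the lens axis sideways and in height, 120 to 180 mm from the lens; upright within 0.17 rad, label facing the camera within 0.26 rad (z of lid in the frame of jar between 0.086 and 0.094 m and horizontal distance between lid and jar_mouth below 0.008 m and angle between the z axis of lid and the z axis of jar, either way round below 0.08 rad and z of jar_label in the frame of lens between -0.025 and 0.025 m and y of jar_label in the frame of lens between -0.025 and 0.025 m and x of jar_label in the frame of lens between -0.18 and -0.12 m and angle between jar's own z axis and vertical below 0.17 rad and angle between the x axis of jar and the x axis of camera, either way round below 0.26 rad and x of lens in the frame of jar above 0 m and height (world z) of jar above 0.12 m and contact force between the fingers and jar above 1 N and linear speed of jar below 0.03 m/s and angular speed of jar below 0.2 rad/s); the arm keeps its last pose, push and grip.
It fails at once if the red jar was tipped more than 0.5 rad (angle between jar's own z axis and vertical above 0.5 rad).
It fails at once if the blue jar was moved over 30 mm or tipped (distance of blue_jar from where it was at the start of the episode above 0.03 m or angle between blue_jar's own z axis and vertical above 0.35 rad).
It fails at once if a seasoning in the tray was moved over 30 mm or tipped ((distance of oil from where it was at the start of the episode above 0.03 m or angle between oil's own z axis and vertical above 0.35 rad) or (distance of mill from where it was at the start of the episode above 0.03 m or angle between mill's own z axis and vertical above 0.35 rad) or (distance of salt from where it was at the start of the episode above 0.03 m or angle between salt's own z axis and vertical above 0.35 rad)).
It fails at once if the camera was bumped (contact force between anything else and camera above 3 N).
It also fails if it takes over 69 s, if anything falls off the work surface, if the arm or the gripper's body presses on something with over 40 N, if the wrist force passes 120 N, or if a joint passes its speed limit or range.

## Working session

There is one attempt and no reset: what is moved stays moved. The work goes in short steps, each a Python script; the robot and the scene stay as the last script left them, time stands still between calls to the robot, and variables do not carry over. Pictures are saved under pics/ and viewed, at most 10 in all, crops included, and the job is handed in when it is done.

```bash
mkdir -p pics; ls
cat > h.py <<'E'
from rig import *
import numpy as np, cv2
def grab(n,tag=None):
    p,d=camera(n)
    if tag: cv2.imwrite(f'pics/{tag}.png',p[...,::-1])
    return p,d
def cloud(n,d):
    c=camera_params(n);K=np.array(c['K'],float);D=np.array(c['dist'],float)
    v,u=np.mgrid[:480,:640]
    r=cv2.undistortPoints(np.stack([u,v],-1).reshape(-1,1,2).astype(float),K,D).reshape(480,640,2)
    P=np.dstack([r*d[...,None],d])
    W=P@np.array(c['rotation']).T+np.array(c['position']); W[d==0]=np.nan
    return W
def ray(n,u,v,z):
    c=camera_params(n)
    r=cv2.undistortPoints(np.array([[[u,v]]],float),np.array(c['K'],float),np.array(c['dist'],float))[0,0]
    g=np.array(c['rotation'])@np.array([r[0],r[1],1]);o=np.array(c['position'])
    return o+g*(z-o[2])/g[2]
E
python3 - <<'E'
from h import *
for n in('top','side'):
    p,d=grab(n,n+'0'); np.save(n+'0.npy',d); c=camera_params(n); print(n,c['position'],np.round(c['rotation'],3).tolist(),c['K'])
print(sense()['time_s'],np.round(sense()['tcp_rot'],3).tolist())
E
```

```text
pics
top [ 0.35058935 -0.13571604  1.33387963] [[0.018, -0.981, 0.192], [-1.0, -0.014, 0.021], [-0.018, -0.193, -0.981]] [[471.78665896   0.         320.27992508]
 [  0.         471.78665896 244.78374916]
 [  0.           0.           1.        ]]
side [ 0.31567287 -0.83549923  0.9674456 ] [[0.925, -0.288, 0.247], [-0.379, -0.682, 0.625], [-0.012, -0.672, -0.741]] [[488.78744707   0.         324.19338668]
 [  0.         488.78744707 234.56679277]
 [  0.           0.           1.        ]]
0.1 [[-0.962, 0.273, -0.0], [0.273, 0.962, -0.002], [-0.0, -0.002, -1.0]]
```

View pics/top0.png

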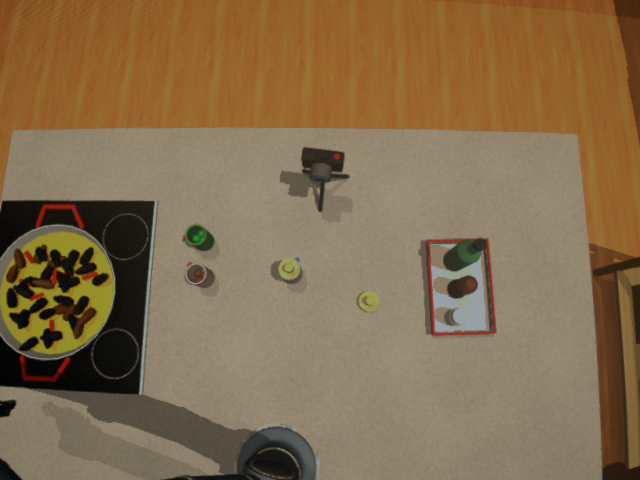

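View pics/side0.png

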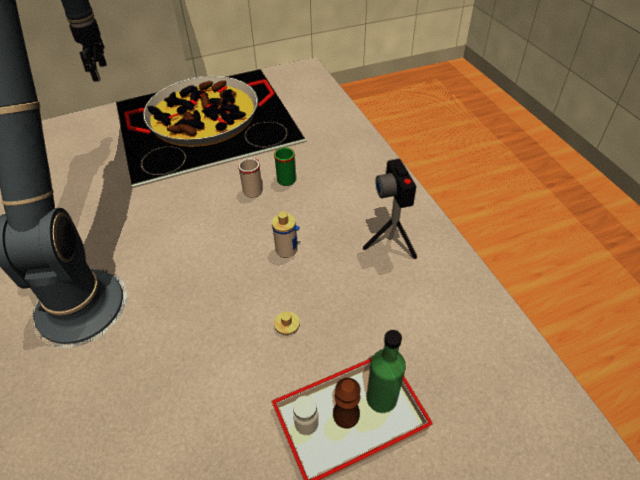

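The top view shows the red jar at about (197,273) with its ear up-left, the green look-alike at (198,237), the blue jar at (289,269), the lid at (369,300), the camera at (322,165), and the tray at (460,287). The side view agrees. Next I'll measure them.

```bash
cat > m.py <<'E'
from h import *
p=cv2.imread('pics/top0.png');d=np.load('top0.npy');W=cloud('top',d)
ps=cv2.imread('pics/side0.png');Ws=cloud('side',np.load('side0.npy'))
def stat(s,W,m): 
    q=W[m];q=q[~np.isnan(q[:,0])];print(s,len(q),'mean',q.mean(0).round(4),'mid',((q.min(0)+q.max(0))/2).round(4),'ext',np.ptp(q,0).round(4),'zmax',q[:,2].max().round(4)); return q
print('table z',np.nanmedian(W[380:400,350:550,2]),np.nanmedian(Ws[260:300,180:240,2]))
def box(W,x0,x1,y0,y1,z0,z1):
    return (W[...,0]>x0)&(W[...,0]<x1)&(W[...,1]>y0)&(W[...,1]<y1)&(W[...,2]>z0)&(W[...,2]<z1)
hs=cv2.cvtColor(p,cv2.COLOR_BGR2HSV)
red=((hs[...,0]<8)|(hs[...,0]>172))&(hs[...,1]>120)&(hs[...,2]>60)
a=lambda u,v:W[v,u].round(3)
print('jar',a(197,273),'green',a(198,240),'blue',a(289,269),'lid',a(369,300),'cam',a(322,158))
for s,(u,v) in dict(jar=(197,273),green=(198,240),blue=(289,269),lid=(369,300)).items():
    c=W[v,u]
    for nm,Q in(('top',W),('side',Ws)):
        for lo,hi in((.088,.11),(.11,.15),(.006,.03),(.03,.05)):
            m=box(Q,c[0]-.055,c[0]+.055,c[1]-.045,c[1]+.045,lo,hi)
            if m.sum()>8: stat(f'{s} {nm} {lo}-{hi}',Q,m)
cx,cy=W[158,322,:2]
for nm,Q in(('top',W),('side',Ws)):
    q=stat('camtop '+nm,Q,box(Q,cx-.1,cx+.1,cy-.1,cy+.1,.235,.27))
    print(cv2.minAreaRect(q[:,:2].astype(np.float32)))
    q=stat('cam all '+nm,Q,box(Q,cx-.15,cx+.1,cy-.1,cy+.1,.17,.235))
    print(cv2.minAreaRect(q[:,:2].astype(np.float32)))
cv2.imwrite('pics/z1.png',np.hstack([cv2.resize(p[220:300,160:240],(400,400),interpolation=2),cv2.resize(p[130:220,270:360],(400,400),interpolation=2)]))
E
python3 m.py
```

```text
table z -0.0012498138859377006 -0.00012974736523851949
jar [0.516 0.228 0.064] green [0.608 0.231 0.064] blue [ 0.522 -0.031  0.131] lid [ 0.452 -0.244  0.042] cam [ 0.777 -0.113  0.253]
jar top 0.088-0.11 157 mean [0.5122 0.225  0.0969] mid [0.5119 0.2221 0.0957] ext [0.0606 0.0572 0.0144] zmax 0.1029
jar top 0.006-0.03 66 mean [0.5061 0.2121 0.0198] mid [0.5092 0.2209 0.0181] ext [0.0543 0.0534 0.0237] zmax 0.0299
jar top 0.03-0.05 65 mean [0.5089 0.2205 0.042 ] mid [0.5092 0.2211 0.0401] ext [0.0539 0.0534 0.0196] zmax 0.0499
jar side 0.088-0.11 197 mean [0.5104 0.2206 0.0968] mid [0.5105 0.2226 0.0966] ext [0.0608 0.0669 0.0168] zmax 0.105
jar side 0.006-0.03 124 mean [0.5072 0.2009 0.0181] mid [0.5175 0.2304 0.018 ] ext [0.1004 0.0816 0.0238] zmax 0.0299
jar side 0.03-0.05 105 mean [0.5064 0.1994 0.0403] mid [0.5101 0.2061 0.04  ] ext [0.0578 0.0343 0.0198] zmax 0.0499
green top 0.088-0.11 156 mean [0.6177 0.2324 0.0967] mid [0.6189 0.2331 0.0961] ext [0.0584 0.0655 0.015 ] zmax 0.1036
green top 0.006-0.03 54 mean [0.6087 0.2143 0.0167] mid [0.6173 0.2267 0.0178] ext [0.0772 0.0
[... 2162 characters left out ...]
45590591), 81.25595092773438)
cam all top 478 mean [ 0.7586 -0.1119  0.2198] mid [ 0.767  -0.1143  0.2082] ext [0.0714 0.1073 0.0536] zmax 0.235
((0.7651486396789551, -0.11232635378837585), (0.10623757541179657, 0.06683540344238281), 85.33438110351562)
camtop side 602 mean [ 0.7807 -0.12    0.2432] mid [ 0.7757 -0.1144  0.2459] ext [0.071  0.1076 0.0218] zmax 0.2568
((0.7733067870140076, -0.11299171298742294), (0.10814240574836731, 0.06637699156999588), 84.48735809326172)
cam all side 688 mean [ 0.7631 -0.1381  0.2147] mid [ 0.7679 -0.1164  0.2071] ext [0.0648 0.1069 0.0556] zmax 0.2349
((0.762559711933136, -0.12073998153209686), (0.05799277871847153, 0.1067432165145874), 10.645108222961426)
```

View pics/z1.png

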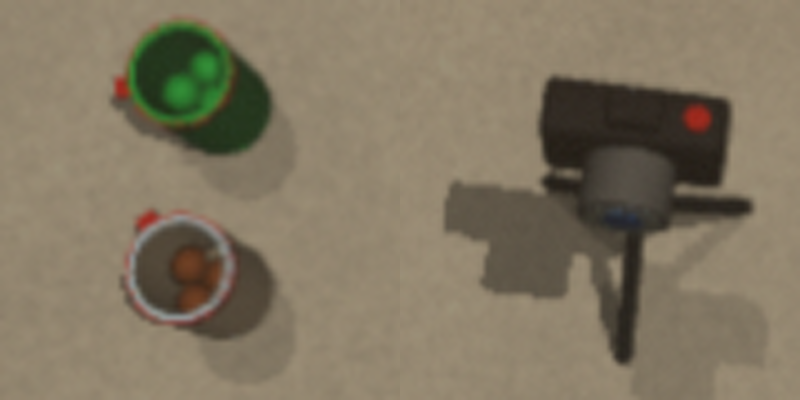

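The crop shows the red jar's mouth at about (196,274) and its ear at about (189,264). It also shows the camera turned by a few degrees, with its lens pointing down in the picture. I'll refine the ear direction and the camera yaw.

```bash
cat > m2.py <<'E'
from m import *
print('-----')
hs=cv2.cvtColor(p,cv2.COLOR_BGR2HSV)
# mouth circle & ear
sub=np.zeros(red.shape,bool);sub[255:292,182:214]=1
m=box(W,.47,.56,.17,.28,.092,.108); 
u=np.argwhere(m)[:,::-1].astype(np.float32)
(c,ax,an)=cv2.fitEllipse(cv2.convexHull(u)); print('ell',c,ax)
J=ray('top',*c,.1);print('mouth',J)
n,l,st,ce=cv2.connectedComponentsWithStats((red&sub).astype(np.uint8))
print(st[1:].tolist(),ce[1:].tolist())
ys,xs=np.nonzero(red&sub)
R=np.array([ray('top',x,y,.093) for x,y in zip(xs,ys)]); C=np.array([.511,.222])
for Cc in (J[:2],C):
    r=np.linalg.norm(R[:,:2]-Cc,axis=1); k=r>.0325
    e=R[k,:2].mean(0)-Cc; print('ear n',k.sum(),'rmax',r.max(),'dir deg',np.degrees(np.arctan2(e[1],e[0])))
for nm,Q,im in(('top',W,p),('side',Ws,ps)):
    m=box(Q,.65,.9,-.22,0,.249,.258)&(im.max(2)<90); q=Q[m]
    print(nm,'topface',cv2.minAreaRect(q[:,:2].astype(np.float32)),len(q))
    # front edge of top face: line fit of min x per y bin
    b=np.arange(-.155,-.07,.006); f=np.array([[ (y0+.003), q[(q[:,1]>y0)&(q[:,1]<y0+.006),0].min(),q[(q[:,1]>y0)&(q[:,1]<y0+.006),0].max()] for y0 in b])
    print('front slope deg',np.degrees(np.arctan(np.polyfit(f[:,0],f[:,1],1)[0])),'back',np.degrees(np.arctan(np.polyfit(f[:,0],f[:,2],1)[0])))
    q=stat(nm+' lens',Q,box(Q,.65,.9,-.22,0,.2,.22)&(Q[...,0]<.765)); i=np.argsort(q[:,0])[:15]; print(q[i].mean(0))
# box corners by ray on top picture: contour of dark body
E
python3 m2.py | sed '1,/-----/d'
```

```text
ell (195.49896240234375, 273.3401184082031) (21.787445068359375, 22.483776092529297)
mouth [0.51022928 0.22143363 0.1       ]
[[187, 262, 5, 4, 11], [201, 283, 1, 1, 1]] [[189.0, 263.3636363636364], [201.0, 283.0]]
ear n 10 rmax 0.03825026232036265 dir deg 38.29670991243389
ear n 8 rmax 0.03729408439134225 dir deg 38.44673719778586
top topface ((0.788579523563385, -0.11434328556060791), (0.02234181948006153, 0.0269267950206995), 0.7908865809440613) 82Traceback (most recent call last):
  File "m2.py", line 21, in <module>
    b=np.arange(-.155,-.07,.006); f=np.array([[ (y0+.003), q[(q[:,1]>y0)&(q[:,1]<y0+.006),0].min(),q[(q[:,1]>y0)&(q[:,1]<y0+.006),0].max()] for y0 in b])
                                                           ~~~~~~~~~~~~~~~~~~~~~~~~~~~~~~~~~~~~~^^
    return umr_minimum(a, axis, None, out, keepdims, initial, where)
ValueError: zero-size array to reduction operation minimum which has no identity
```

```bash
sed -i 's/.249,.258)&(im.max(2)<90)/.236,.248)/; s/-.155,-.07,.006/-.15,-.075,.006/' m2.py
cat >> m2.py <<'E'
    g=im if nm=='top' else None
W[...]=W
lid=np.array([.452,-.2465]);J=np.array([.5105,.222])
R0=np.array(sense()['tcp_rot'])
def down(a): # closing axis y at world angle a
    y=np.array([np.cos(a),np.sin(a),0]);z=np.array([0,0,-1.]);return np.column_stack([np.cross(y,z),y,z])
for s,P,z in(('lid',lid,.03),('jar',J,.12),('jargrasp',J,.09)):
    for a in np.radians([-90,-60,-30,0,30,60,90,128.3,-51.7]):
        q=inverse_kinematics([*P,z],down(a)); print(s,round(np.degrees(a)),None if q is None else np.round(q,2))
E
python3 m2.py | sed '1,/-----/d'
```

```text
ell (195.49896240234375, 273.3401184082031) (21.787445068359375, 22.483776092529297)
mouth [0.51022928 0.22143363 0.1       ]
[[187, 262, 5, 4, 11], [201, 283, 1, 1, 1]] [[189.0, 263.3636363636364], [201.0, 283.0]]
ear n 10 rmax 0.03825026232036265 dir deg 38.29670991243389
ear n 8 rmax 0.03729408439134225 dir deg 38.44673719778586
top topface ((0.7723273038864136, -0.11224086582660675), (0.10395349562168121, 0.06790541112422943), 82.64388275146484) 476
front slope deg 2.46884735253624 back 6.713213348756893
top lens 74 mean [ 0.7427 -0.1102  0.212 ] mid [ 0.7479 -0.1094  0.2099] ext [0.0331 0.0529 0.019 ] zmax 0.2194
[ 0.73675307 -0.12113655  0.2101842 ]
side topface ((0.7733067870140076, -0.11299171298742294), (0.10814240574836731, 0.06637699156999588), 84.48735809326172) 465
front slope deg 6.210567176542837 back -0.15822369349111748
side lens 131 mean [ 0.7455 -0.1256  0.211 ] mid [ 0.7501 -0.1245  0.21  ] ext [0.0292 0.0747 0.0198] zmax 0.2199
[ 0.73651957 -0.12755037  0.20995966]
lid -90 [-0.24  0.73  0.91  2.12 -0.91  0.74 -0.3 ]
lid -60 [-0.24  0.73  0.91  2.12 -0.91  0.74  0
[... 634 characters left out ...]
  0.44  0.2   1.96 -0.12  0.76  0.68]
jar 90 [-0.57  0.44  0.11  1.95 -0.07  0.76  1.15]
jar 128 [-0.44  0.44 -0.06  1.94  0.04  0.76  1.72]
jar -52 [-0.86  0.47  0.49  1.97 -0.31  0.77 -1.09]
jargrasp -90 [-0.92  0.54  0.58  1.99 -0.44  0.73 -1.65]
jargrasp -60 [-0.86  0.52  0.49  1.99 -0.36  0.72 -1.2 ]
jargrasp -30 [-0.84  0.52  0.46  1.99 -0.34  0.72 -0.69]
jargrasp 0 [-0.77  0.5   0.37  1.98 -0.27  0.71 -0.23]
jargrasp 30 [-0.7   0.49  0.28  1.98 -0.2   0.7   0.23]
jargrasp 60 [-0.63  0.48  0.19  1.97 -0.13  0.69  0.69]
jargrasp 90 [-0.56  0.48  0.09  1.97 -0.07  0.69  1.15]
jargrasp 128 [-0.43  0.48 -0.07  1.96  0.05  0.7   1.7 ]
jargrasp -52 [-0.85  0.52  0.47  1.99 -0.35  0.72 -1.06]
```

```bash
cat >> h.py <<'E'
def down(a):
    a=np.radians(a);y=np.array([np.cos(a),np.sin(a),0]);z=np.array([0,0,-1.]);return np.column_stack([np.cross(y,z),y,z])
LID=np.array([.452,-.2475]);J=np.array([.5105,.222]);A=-51.7
def st(s=''):
    q=sense();print(s,round(q['time_s'],1),np.round(q['position'],4),'gap',round(q['finger_gap'],4),'gf',np.round(q['gripper_force'],1),'wf',np.round(q['wrist_force'],2),np.round(q['joint_pos'],2))
E
python3 - <<'E'
from h import *
command_gripper(.085,30)
movep([*J,.26],down(A));st()
movep([*LID,.15],down(A));st()
movep([*LID,.10],down(A));
print(move_l([*LID,.043],feed=.06,until_force=8));st('down')
command_gripper(0.0,25);st('grip')
move_l([*LID,.25],feed=.15);st('up')
movep([*J,.25],down(A))
move_l([*J,.155],feed=.1);st('hover')
p,d=grab('top','top1');np.save('top1.npy',d);ps,ds=grab('side','side1');np.save('side1.npy',ds)
cv2.imwrite('pics/z2.png',np.hstack([cv2.resize(p[220:300,160:240,::-1],(400,400)),cv2.resize(ps[110:210,200:300,::-1],(400,400))]))
E
```

```text
2.3 [0.5101 0.2234 0.2599] gap 0.0851 gf 0.0 wf [0.27 0.11 0.04] [-0.92  0.29  0.54  1.84 -0.17  1.06 -1.22]
 4.0 [ 0.4528 -0.2465  0.15  ] gap 0.0851 gf 0.0 wf [-0.14 -0.26 -0.03] [-0.33  0.5   0.99  2.06 -0.55  0.88  0.08]
False
down 5.4 [ 0.4522 -0.2477  0.0433] gap 0.0849 gf 0.0 wf [-0.32 -0.76 -0.35] [-0.18  0.65  0.8   2.12 -0.75  0.68  0.23]
grip 6.0 [ 0.4521 -0.2475  0.0432] gap 0.0231 gf 24.5 wf [-1.18  0.51  3.41] [-0.18  0.65  0.8   2.12 -0.75  0.68  0.23]
up 7.6 [ 0.4516 -0.2472  0.2493] gap 0.0233 gf 24.5 wf [-0.93 -0.16 -0.23] [-0.47  0.37  1.15  1.96 -0.39  1.06 -0.06]
hover 10.4 [0.511  0.2221 0.1556] gap 0.023 gf 24.5 wf [-0.29 -0.79 -0.45] [-1.22  0.58  1.02  1.96 -0.61  0.95 -0.8 ]
```

View pics/z2.png

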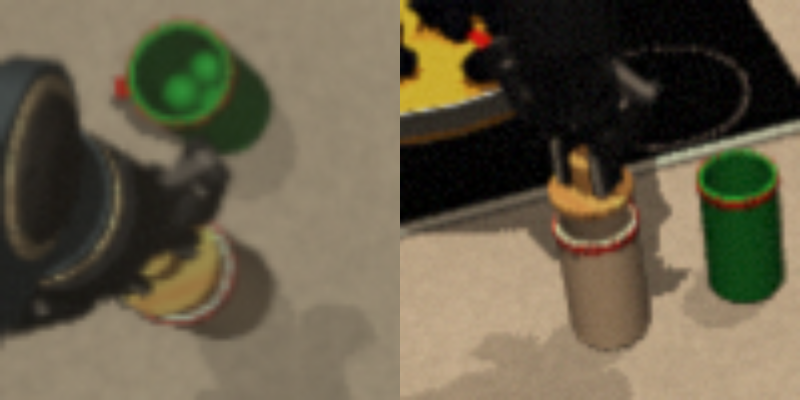

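The lid is gripped and, in the side view, lines up with the jar's axis: disc at about (590,190), rim at about (595,230) in the crop. I'll check the offset in numbers.

Run:
```python
from h import *
def circ(q):
    A=np.c_[2*q,np.ones(len(q))];s=np.linalg.lstsq(A,(q**2).sum(1),rcond=None)[0];return s[:2].round(4),np.sqrt(s[2]+s[:2]@s[:2]).round(4)
for n in('top','side'):
    p=cv2.cvtColor(cv2.imread(f'pics/{n}1.png'),cv2.COLOR_BGR2HSV);W=cloud(n,np.load(n+'1.npy'))
    wood=(p[...,0]>12)&(p[...,0]<28)&(p[...,1]>90)
    m=wood&(abs(W[...,0]-.51)<.06)&(abs(W[...,1]-.22)<.06)&(W[...,2]>.115)&(W[...,2]<.14)
    z=np.median(W[m][:,2]);q=W[m]
    far=np.linalg.norm(q[:,:2]-[.511,.222],axis=1)
    print(n,m.sum(),'z',z,'max r from J',far.max(),np.sort(far)[-15:].round(4))
    h=cv2.convexHull(q[:,:2].astype(np.float32))[:,0]
    k=np.linalg.norm(h-[.511,.222],axis=1)>.025; print('disc fit',circ(h[k]),k.sum())
    W0=cloud(n,np.load(n+'0.npy'));m=(abs(W0[...,0]-.511)<.05)&(abs(W0[...,1]-.222)<.05)&(W0[...,2]>.092)&(W0[...,2]<.108)
    q=W0[m][:,:2]; e=q-[.511,.222]; r=np.linalg.norm(e,axis=1); k=(r<.034)&(e@[.785,.62]<.026); print('rim fit',circ(q[k]),k.sum(), r[k].min())
```

```text
top 148 z 0.12700476783585934 max r from J 0.029371150309679503 [0.0283 0.0283 0.0283 0.0285 0.0285 0.0285 0.0287 0.0287 0.0289 0.0289
 0.029  0.0291 0.0291 0.0292 0.0294]
disc fit (array([0.5109, 0.2212]), np.float64(0.0281)) 15
rim fit (array([0.5099, 0.2216]), np.float64(0.027)) 129 0.02265885857219186
side 163 z 0.1298783583897689 max r from J 0.03184701556802295 [0.0289 0.029  0.0292 0.0292 0.0293 0.0294 0.0295 0.0298 0.0298 0.0305
 0.0306 0.0307 0.0308 0.031  0.0318]
disc fit (array([0.5102, 0.2199]), np.float64(0.0287)) 14
rim fit (array([0.5096, 0.2204]), np.float64(0.0274)) 152 0.02131517666732561
```

The lid is within about 1 mm of the jar, inside the 3.5 mm play, so I'll lower it.

Run:
```python
from h import *
T=J+[-.0008,.0004]
print(move_l([*T,.1325],feed=.03,until_force=5));st('placed')
p,d=grab('side','side2')
command_gripper(.085);sleep(.3);st('open')
move_l([*T,.2],feed=.1);sleep(.3)
p2,d2=grab('side','side3');t,dt=grab('top','top3');np.save('side3.npy',d2);np.save('top3.npy',dt)
cv2.imwrite('pics/z3.png',np.hstack([cv2.resize(p2[110:210,200:300,::-1],(400,400)),cv2.resize(t[220:300,160:240,::-1],(400,400))]))
```

```text
True
placed 11.2 [0.5094 0.2223 0.1332] gap 0.023 gf 24.9 wf [-1.29 -0.67  4.84] [-1.19  0.6   0.98  1.98 -0.64  0.91 -0.77]
open 12.2 [0.5088 0.2224 0.1327] gap 0.0848 gf 0.0 wf [-0.09  1.01 -0.4 ] [-1.19  0.61  0.98  1.98 -0.64  0.91 -0.77]
```

View pics/z3.png

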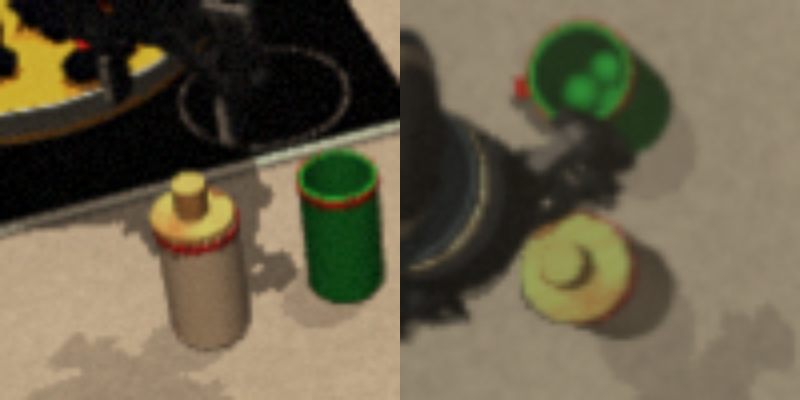

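The lid sits home: disc flush on the red rim at side crop (195,240), jar upright. Next I'll grip the body and lift.

Run:
```python
from h import *
for n in('top','side'):
    W=cloud(n,np.load(n+'3.npy'));m=(abs(W[...,0]-.511)<.02)&(abs(W[...,1]-.222)<.02)&(W[...,2]>.127)&(W[...,2]<.15);print(n,np.median(W[m],0).round(4),m.sum())
T=J+[-.0006,.0]
print(move_l([*T,.12],feed=.1,until_force=8))
print(move_l([*T,.088],feed=.04,until_force=6));st('at')
command_gripper(0.0,50);st('grip')
print(move_l([*T,.13],feed=.05));st('lift')
p,d=grab('side','side4');t,dt=grab('top','top4')
print(inverse_kinematics([.558,-.090,.253],down(A-44.3)))
cv2.imwrite('pics/z4.png',np.hstack([cv2.resize(p[90:210,190:310,::-1],(400,400)),cv2.resize(t[220:300,160:240,::-1],(400,400))]))
```

```text
top [0.5098 0.222  0.1307] 62
side [0.5084 0.2202 0.1322] 48
False
False
at 15.3 [0.5101 0.222  0.0882] gap 0.0853 gf 0.0 wf [-0.28  0.2   0.68] [-1.14  0.66  0.91  2.   -0.71  0.84 -0.72]
grip 15.7 [0.5103 0.2219 0.0886] gap 0.0577 gf 53.2 wf [-1.89 -0.17  4.06] [-1.14  0.66  0.91  2.   -0.71  0.84 -0.72]
False
lift 16.6 [0.5096 0.222  0.1298] gap 0.0576 gf 53.8 wf [-0.11 -0.13 -3.06] [-1.19  0.61  0.98  1.98 -0.65  0.91 -0.77]
[-0.77812227  0.54487511  1.23701604  1.84714635 -0.5627084   1.1628768
 -1.02287775]
```

View pics/z4.png

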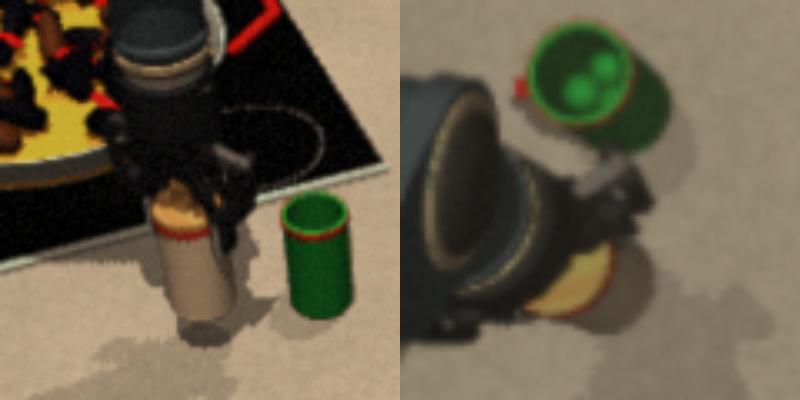

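The jar is held upright with its lid on; the wrist force of -3.06 N fits jar plus lid. I'll carry it to the camera.

Run:
```python
from h import *
command_gripper(0.0,60)
P=sense()['position']
move_l([P[0],P[1],.29],feed=.12);st('up')
for f in (lambda:move_l([.558,-.090,.29],down(A-44.3),feed=.12),lambda:movep([.558,-.090,.29],down(A-44.3))):
    try: f();break
    except Unreachable as e: print('unreach',e)
st('over')
move_l([.558,-.090,.253],feed=.06);sleep(.4);st('there')
p,d=grab('side','side5');t,dt=grab('top','top5');np.save('side5.npy',d);np.save('top5.npy',dt)
cv2.imwrite('pics/z5.png',np.hstack([cv2.resize(p[100:300,230:430,::-1],(400,400)),cv2.resize(t[120:300,240:420,::-1],(400,400))]))
```

```text
up 18.4 [0.5094 0.2219 0.2892] gap 0.0574 gf 64.5 wf [-0.12  0.07 -2.92] [-1.35  0.43  1.18  1.82 -0.43  1.19 -0.94]
over 21.2 [ 0.558  -0.0895  0.2899] gap 0.0572 gf 64.5 wf [-0.04  0.02 -2.24] [-0.79  0.49  1.24  1.8  -0.49  1.21 -1.09]
there 22.4 [ 0.5581 -0.09    0.2531] gap 0.0576 gf 64.5 wf [-0.52 -0.06 -2.08] [-0.76  0.52  1.2   1.85 -0.53  1.15 -1.05]
```

View pics/z5.png

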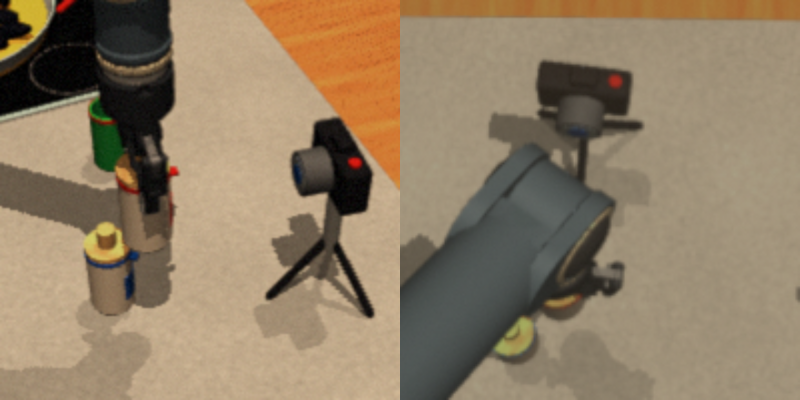

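The jar is held in front of the camera with its ear toward the lens, at about (317,186) in the side picture. I'll check the numbers before handing in.

Run:
```python
from h import *
p=cv2.cvtColor(cv2.imread('pics/side5.png'),cv2.COLOR_BGR2HSV);W=cloud('side',np.load('side5.npy'))
red=((p[...,0]<8)|(p[...,0]>172))&(p[...,1]>100)
near=(abs(W[...,0]-.558)<.055)&(abs(W[...,1]+.09)<.055)
def s(n,m): q=W[m];print(n,len(q),q.mean(0).round(4),q.min(0).round(4),q.max(0).round(4))
white=near&(W[...,2]>.168)&(W[...,2]<.215); s('body',white)
q=W[white][:,:2];A_=np.c_[2*q,np.ones(len(q))];f=np.linalg.lstsq(A_,(q**2).sum(1),rcond=None)[0];print('axis fit',f[:2],np.sqrt(f[2]+f[:2]@f[:2]))
s('label',near&red&(W[...,2]>.18)&(W[...,2]<.235)); s('ear',near&red&(W[...,2]>.24)&(W[...,2]<.27)&(W[...,0]>.585))
wood=(p[...,0]>12)&(p[...,0]<28)&(p[...,1]>110)&near&(W[...,2]>.25); s('wood',wood)
for z0 in(.255,.26,.265,.27,.275,.28,.29): print(z0,(wood&(W[...,2]>=z0)&(W[...,2]<z0+.005)).sum(),end=' ')
# lens glass: blue-ish pixels, both views, ring front
for n in('side','top'):
    q=cv2.cvtColor(cv2.imread(f'pics/{n}0.png'),cv2.COLOR_BGR2HSV);V=cloud(n,np.load(n+'0.npy'))
    m=(q[...,0]>95)&(q[...,0]<130)&(q[...,1]>70)&(abs(V[...,0]-.74)<.06)&(abs(V[...,1]+.11)<.07)&(V[...,2]>.17); print('\nglass',n,m.sum(),V[m].mean(0).round(4))
    b=(V[...,0]<.755)&(V[...,0]>.70)&(abs(V[...,1]+.11)<.04)&(V[...,2]>.18)&(V[...,2]<.24);print('barrel',V[b].min(0).round(4),V[b].max(0).round(4))
```

```text
body 371 [ 0.5523 -0.1126  0.1921] [ 0.5296 -0.1233  0.1681] [ 0.5868 -0.0829  0.215 ]
axis fit [ 0.55899178 -0.09196653] 0.028113796211751235
label 13 [ 0.5812 -0.1101  0.2109] [ 0.5799 -0.1127  0.1909] [ 0.5829 -0.1071  0.2288]
ear 18 [ 0.5913 -0.0968  0.2584] [ 0.5854 -0.1031  0.2542] [ 0.5955 -0.0893  0.265 ]
wood 434 [ 0.5381 -0.1134  0.4227] [ 0.5042 -0.145   0.2523] [ 0.5872 -0.0618  0.5688]
0.255 0 0.26 0 0.265 37 0.27 83 0.275 0 0.28 3 0.29 5 
glass side 52 [ 0.7541 -0.1225  0.2144]
barrel [ 0.7355 -0.1376  0.1834] [ 0.7549 -0.0867  0.2391]

glass top 1 [ 0.7385 -0.1134  0.2106]
barrel [ 0.7313 -0.1358  0.1828] [ 0.7549 -0.0829  0.2386]
```

Everything fits: jar axis at (0.559, -0.092), label middle at z of about 0.210, lid disc 100 mm above the base, lens at about (0.736, -0.110), which puts the label about 148 mm away on its axis.

Run:
```python
from h import *
st();print(finish_job())
```

```text
22.5 [ 0.5581 -0.09    0.2531] gap 0.0575 gf 64.5 wf [ 0.4  -0.39 -2.37] [-0.76  0.52  1.2   1.85 -0.53  1.15 -1.05]
the job is handed in; nothing more can be done
None
```

I handed the job in at 22.5 s with the lidded red jar held upright about 15 cm in front of the lens, its label facing the camera; the verdict was not returned.

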